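# Locate a gland plate in the drilling jig

## Robot

A 6-joint arm with a two-finger parallel gripper is mounted at the origin on the work surface. World frame = base frame: x ahead of the robot, y to its left, z up, the work surface at z = 0. Lengths are in mm, angles in rad, forces in N, time in s.
With the tool pointing down it reaches from about 350 to 725 mm from the base axis. Payload 4.3 kg.
Tool frame: the origin (TCP) lies midway between the tips of the shut fingers; the grasp point (between the pads) lies 19 mm behind it; z points along the fingers, y is the line along which they close (so a half turn about z gives the same grasp; the last joint's range is limited). The gripper opens to 85 mm and grips with 20 to 120 N. Pads are 22 mm wide; open, the fingers measure 114 mm over their backs; the gripper's body (76 mm by 85 mm) begins 54 mm behind the grasp point. The pads swing forward as they close: fully open they stand 13 mm farther back than shut.
Start: joints at [1.093, 0.377, 0.081, 1.274, 0, 1.46], TCP at [206.758, 536.58, 231.329] pointing down, gripper open.
Joint ranges: [-2.72, 2.72], [-0.84, 1.66], [-1.02, 1.22], [-1.77, 2.12], [-1.37, 1.28], [-3.14, 3.14]. Speed limits (rad/s): [2.57, 2.57, 3.14, 3.14, 3.14, 3.14].

## Interface

Orientations are given as [roll, pitch, yaw] about the fixed x, y, z axes, in that order (R = Rz(yaw) Ry(pitch) Rx(roll)).
In Python, from rig import ctrl gives the robot as it stands.
- The arm moves only by the shell command python3 -m creep 'ROWS' [FORCE]. ROWS is JSON, one flat list of numbers, 7 for each row, row after row: the shift along the tool's x, y, z in m, then the turn, a rotation vector about the tool's x, y, z in rad, then the gripper command: -1 is shut, 1 is fully open, values between are in proportion. A call has 1 to 8 rows; each row is the pose to reach, as a shift and turn from the pose commanded when the call began, along the tool's axes at that moment; what a row does not reach only later rows make up. A row lasts 1/10 s, in which the tool goes at most 50 mm and 8.59 degrees, less where a joint would pass 70% of its speed; a pose out of reach is approached as far as the arm can. A call with a gripper value outside its range is refused whole. The fingers move at their own pace and stop on an object; FORCE is the grip in N (left out, the last holds). Time passes only in rows, so rows that repeat a pose let the fingers close. It gives the time, the measured TCP pose, the force, the opening and the grip force at its end, in the units of the state.
- ctrl.state(): the state, without advancing time (a new reading comes with each control period).
- ctrl.snapshot(name): name is "scene" or "top" or "wrist"; returns the picture (480x640x3 uint8, blue, green, red); there is no depth.
- ctrl.camera_info(name): a dict with "fx", "fy", "cx", "cy" (pixels), "R" (3x3) and "t" (3): a world point X has camera coordinates R X + t. Camera axes: x right, y down, z forward; pixel columns grow to the right and rows downward; lengths in mm; the calibration is good to about 2 mm. A picture is of the moment at which its call begins: read the wrist's pose just before it. camera_info takes no time and is no camera call; for the wrist camera it gives the pose at the moment of the call.
- ctrl.job_done(): hands the job in; it is judged then, once.
The state is a dict: "time_s": time; "joint_positions": joint angles; "qd": joint speeds; "joint_torque": joint torques, N m; "ee_pos": TCP position; "ee_rot": TCP orientation; "contact_force": force on the tool from outside, world axes, zero at the start; "wrist_torque": the same for the moment, N m; "opening": opening from 0.0 (shut) to 1.0 (fully open); "grasp_force": force on a finger pad.
Only numpy, scipy, OpenCV 4.12 (cv2) and the standard library are available. Lean on these libraries where they do the work, as an engineer would, in place of code of your own. Each camera call takes 0.05 s, during which the arm holds its last target. There are 200 camera calls.

## Task

Lay the gland plate flat in the drilling jig, a finger's breadth short of the end stop, and press it gently against both dowels until its long edge is flush with them. Then, keeping it on the dowels, slide it along until its end presses lightly on the end stop, and let go of it there, fully home. Do not force the dowels or the stop, and leave everything else on the bench alone.

Things in the scene. Friction and masses are not known exactly. Their poses are not given: they have to be found in the camera images.
- plate: Loose aluminium plate, 100 (x) x 150 (y) x 6 mm, 0.4 to 0.65 kg, flat on the bench. In its middle stands a grey cable gland to hold it by: round barrel 30 mm in diameter, top 52 mm above the plate's underside, with a 38 mm hexagon (look only) on its lowest 10 mm. The plate can turn a little in a grip on the barrel. Origin: centre of underside, z up. Either way round (half turn) is equally good.
- gland_top (a point): Top centre of the cable gland, 52 mm above the plate's underside.
- jig: Drilling jig fixed to the bench: dark steel base 170 (x) x 240 (y) x 15 mm with two dowels near its +x edge and an end stop near its +y end. Origin: centre of the base's underside, at bench height; the plate lies on the base's top, 15 mm above the bench. Do not bear down on it with more than 60 N.
- dowel_a: Steel dowel, 10 mm diameter, standing 12 mm above the jig base. Origin: centre of its foot on the base's top, at jig (60, -30, 15) mm. The plate's long edge bears on its -x side. To locate, each dowel must feel a push of over 1 N; more than 25 N spoils it.
- dowel_b: The second, like dowel_a, at jig (60, 50, 15) mm. Same push limits.
- end_stop: Steel block 50 (x) x 16 (y) x 12 mm high on the jig base. Origin: foot of the middle of its working face, at jig (5, 100, 15) mm; the face looks to the jig's -y and the plate's short end bears on it. It must feel over 1 N; more than 25 N spoils it.
- home (a point): Where the plate's origin lies when the plate is fully home: at jig (5, 25, 15) mm, axes parallel to the jig's. The long edge of the plate is then along y on the dowels (+x side), its end on the stop (+y side).
- screwdriver: Bystander: screwdriver, 180 mm, lying on the bench just beyond the jig's +x edge. Leave alone.
- terminal_block: Bystander: grey block 42 x 30 x 30 mm between jig and plate. Origin: centre of underside. Leave alone.
- tape_roll: Bystander: black tape roll, 76 mm diameter, 19 mm high. Leave alone.
- box_cover: Bystander: round white junction-box cover, 100 mm diameter, 18 mm high. Leave alone.
- level: Bystander: red spirit level, 30 x 250 x 50 mm, beyond the working area. Leave alone.
- drill: Bystander: orange and black cordless drill lying on its side, 60 mm high, about 250 mm long. Leave alone.
Mind the look-alikes: they are no part of the job. What is shaped like the plate but brown, orange or red is not meant.

How it is judged (in metres and radians):
On the way, in this order (a step that is already met when the one before it is completed fails the run):
1. The plate lies flat on the jig base, flush and pressed on both dowels (over 1 N on each), its end still more than 5 mm short of the end stop (x of plate in the frame of home between -0.0018 and 0.0018 m and z of plate in the frame of home between -0.002 and 0.002 m and angle between the y axis of plate and the y axis of home, either way round below 0.025 rad and angle between plate's own z axis and vertical below 0.03 rad and contact force between plate and dowel_a above 1 N and contact force between plate and dowel_b above 1 N and y of plate in the frame of home below -0.005 m), for 0.2 s.
2. Still flush with the dowels, the plate's end is pressed on the end stop (over 1 N) (x of plate in the frame of home between -0.0018 and 0.0018 m and z of plate in the frame of home between -0.002 and 0.002 m and angle between the y axis of plate and the y axis of home, either way round below 0.025 rad and angle between plate's own z axis and vertical below 0.03 rad and y of plate in the frame of home between -0.0018 and 0.0018 m and contact force between plate and end_stop above 1 N), for 0.2 s.
At the end, for the whole second after the job is handed in: The plate rests flat on the jig base, released, its origin within 1.8 mm of home along and across the jig and 2 mm in height, its long edge parallel to the dowels within 0.025 rad (x of plate in the frame of home between -0.0018 and 0.0018 m and z of plate in the frame of home between -0.002 and 0.002 m and angle between the y axis of plate and the y axis of home, either way round below 0.025 rad and angle between plate's own z axis and vertical below 0.03 rad and y of plate in the frame of home between -0.0018 and 0.0018 m and linear speed of plate below 0.01 m/s); the robot touches nothing.
It fails at once if A dowel or the end stop is pushed by the plate with more than 25 N (contact force between plate and dowel_a above 25 N or contact force between plate and dowel_b above 25 N or contact force between plate and end_stop above 25 N).
It fails at once if The plate is dropped on or pressed onto the jig with more than 60 N (contact force between plate and jig above 60 N).
It fails at once if A bystander is moved more than 20 mm (distance of any of screwdriver, terminal_block, tape_roll, box_cover, level, drill from where it was at the start of the episode above 0.02 m).
It also fails if it takes over 64 s, if anything falls off the work surface, if the arm or the gripper's body presses on something with over 40 N, if the wrist force passes 120 N, or if a joint passes its speed limit or range.

## Working session

There is one attempt and no reset: what is moved stays moved. The work goes in short steps, Python scripts to look and compute and a shell command to move; the robot and the scene stay as the last step left them, time stands still between calls to the robot, and variables do not carry over. Pictures are saved under pics/ and viewed, at most 10 in all, crops included, and the job is handed in when it is done.

```bash
ls; mkdir -p pics; python3 - <<'E'
from rig import ctrl
import cv2
s=ctrl.state();print(s)
for n in("top","scene"):
    cv2.imwrite(f"pics/{n}1.png",ctrl.snapshot(n));print(n,ctrl.camera_info(n))
E
```

```text
pics
{'time_s': 0.0, 'joint_positions': array([ 1.09271251e+00,  3.78087778e-01,  7.96690916e-02,  1.27441377e+00,
       -2.25082015e-05,  1.46049833e+00]), 'qd': array([ 0.00223387,  0.0003702 ,  0.00054461, -0.00105638,  0.00065327,
        0.00114127]), 'joint_torque': array([ 1.15405961e-03, -4.63599980e+01,  2.69878060e+01,  2.07346422e-02,
       -1.56102415e-04,  1.80149570e-06]), 'ee_pos': array([206.44349704, 535.97283771, 230.36350234]), 'ee_rot': array([-3.13956642e+00, -2.01754154e-04,  2.77380665e+00]), 'contact_force': array([ 0.62649067,  0.19123563, -0.13001323]), 'wrist_torque': array([ 0.03892543,  0.01699757, -0.01424623]), 'grasp_force': 0.0, 'opening': 1.0005082466913264}
top {'fx': 586.9709092548296, 'fy': 586.9709092548296, 'cx': 326.1165762913106, 'cy': 252.17899907740957, 'R': array([[ 0.00669862, -0.99993478,  0.00924969],
       [-0.98260523, -0.00829865, -0.18552112],
       [ 0.18558578, -0.00784606, -0.98259674]]), 't': array([  12.52407212,  563.11888752, 1439.90902086])}
scene {'fx': 447.924539943825, 'fy': 447.924539943825, 'cx': 325.60476784564156, 'cy': 230.4652992203397, 'R': array([[ 0.45347317,  0.89104457,  0.02004148],
       [ 0.52720038, -0.25003813, -0.81212111],
       [-0.71862497,  0.37884101, -0.58314461]]), 't': array([-273.99698755, -224.25301406, 1392.01060075])}
```

View pics/top1.png

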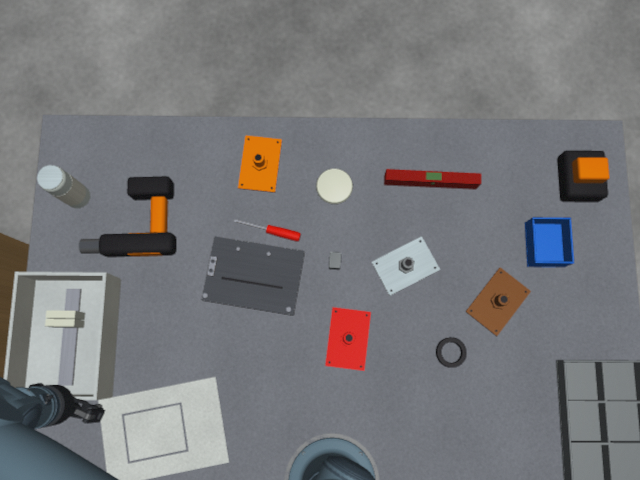

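View pics/scene1.png

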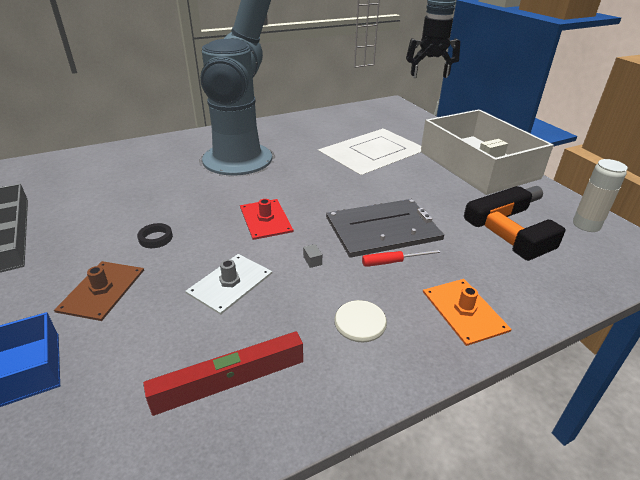

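The plate candidates in the top view are orange (260,162), red (348,338), brown (500,300) and bare aluminium (407,265). I choose the aluminium one. The jig is at (253,275), with dowels near (238,248) and (265,253) and the end stop at (212,266).

```bash
cat > h.py <<'E'
from rig import ctrl
import cv2, numpy as np
from scipy.spatial.transform import Rotation as Ro
def cast(uv,z,c):
    uv=np.atleast_2d(np.asarray(uv,float)); d=np.c_[(uv[:,0]-c['cx'])/c['fx'],(uv[:,1]-c['cy'])/c['fy'],np.ones(len(uv))]
    R=np.array(c['R']);o=-R.T@np.array(c['t']); w=d@R
    return o+w*((z-o[2])/w[:,2])[:,None]
def proj(X,c):
    p=np.atleast_2d(X)@np.array(c['R']).T+c['t']
    return np.c_[c['fx']*p[:,0]/p[:,2]+c['cx'],c['fy']*p[:,1]/p[:,2]+c['cy']]
def rectof(mask,z,c,near):
    """min-area rectangle, in world mm at height z, of the contour around pixel near"""
    cs,_=cv2.findContours(mask,cv2.RETR_EXTERNAL,cv2.CHAIN_APPROX_NONE)
    k=max((q for q in cs if cv2.contourArea(q)>300),key=lambda q:cv2.pointPolygonTest(q,near,True))
    return cv2.minAreaRect(cast(k[:,0,:],z,c)[:,:2].astype(np.float32))
def totool(v):
    s=ctrl.state(); return Ro.from_euler('xyz',s['ee_rot']).inv().apply(v)
E
python3 - <<'E'
from h import *
im=cv2.imread('pics/top1.png');c=ctrl.camera_info('top')
g=cv2.cvtColor(im,cv2.COLOR_BGR2GRAY)
print(im[265,385],im[290,230],im[300,320],im[262,335])
m=((g>165)*255).astype(np.uint8);print('plate',rectof(m,6,c,(390,270)))
m=((g<88)*255).astype(np.uint8);m=cv2.morphologyEx(m,cv2.MORPH_CLOSE,np.ones((9,9)));r=rectof(m,15,c,(255,280));print('jig',r,cv2.boxPoints(r))
print('dowels',cast([(238,248),(265,253)],27,c)[:,:2],'stop',cast([(212,266)],27,c))
cv2.imwrite('pics/crop1.png',cv2.resize(im[210:330,190:450],None,fx=3,fy=3,interpolation=cv2.INTER_CUBIC))
E
```

```text
[200 196 182] [84 80 77] [122 116 113] [134 133 128]
plate ((539.0540161132812, -191.66195678710938), (98.46035766601562, 149.2711944580078), 27.173067092895508)
jig ((533.64501953125, 200.66937255859375), (239.35568237304688, 223.57913208007812), 81.13667297363281) [[404.75064   99.64494 ]
 [625.66      65.196335]
 [662.5394   301.6938  ]
 [441.63007  336.1424  ]]
dowels [[576.92664891 244.61725602]
 [564.35714108 174.49226298]] stop [[529.20962203 309.74441105  27.        ]]
```

View pics/crop1.png

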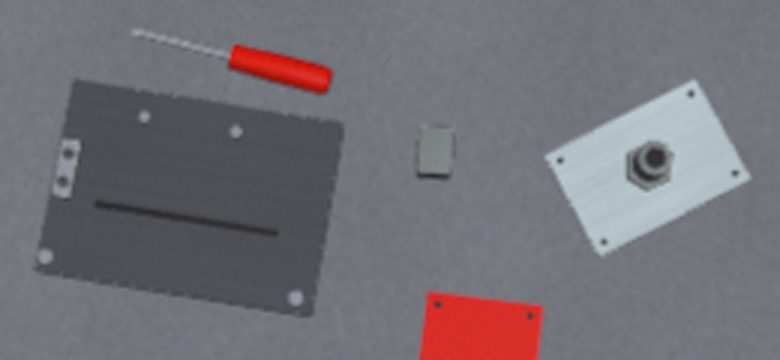

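The crop confirms that the plate at top-view pixel (407,265) is aluminium with a grey gland. The dowels are at (238,248.7) and (268.7,253.7). I'll look at the jig with the wrist camera on the way.

```bash
cat >> h.py <<'E'
def goto(p,yaw):
    """tool-axis shift in m and turn in rad from the present pose to TCP p, pointing down, at yaw"""
    s=ctrl.state();R=Ro.from_euler('xyz',s['ee_rot'])
    print('shift',np.round(R.inv().apply(np.array(p)-s['ee_pos'])/1000,4),'turn',np.round((R.inv()*Ro.from_euler('xyz',[np.pi,0,yaw])).as_rotvec(),3),'t',s['time_s'],'F',np.round(s['contact_force'],1))
E
python3 - <<'E'
from h import *
c=ctrl.camera_info('top')
d=cast([(238,248.7),(268.7,253.7)],27,c)[:,:2];y=d[0]-d[1];print(d,np.linalg.norm(y))
a=np.arctan2(y[1],y[0])-np.pi/2;Rj=np.array([[np.cos(a),-np.sin(a)],[np.sin(a),np.cos(a)]])
o=d.mean(0)-Rj@[60,10];print('jig',o,a,'home',o+Rj@[5,25])
goto([*(o+Rj@[-20,20]),250],a+np.pi)
E
```

```text
[[575.08212422 244.55358209]
 [562.59802555 164.89439906]] 80.63149607945769
jig [508.0153078  204.13432137] -0.15545442350003924 home [516.82574065 228.05870794]
shift [-0.3769 -0.1859 -0.0193] turn [-0.002 -0.    -0.212] t 0.1 F [ 0.4 -0.3 -0.7]
```

```bash
python3 -m creep '[-0.377,-0.186,-0.02,0,0,-0.212,1,-0.377,-0.186,-0.02,0,0,-0.212,1,-0.377,-0.186,-0.02,0,0,-0.212,1,-0.377,-0.186,-0.02,0,0,-0.212,1,-0.377,-0.186,-0.02,0,0,-0.212,1,-0.377,-0.186,-0.02,0,0,-0.212,1,-0.377,-0.186,-0.02,0,0,-0.212,1,-0.377,-0.186,-0.02,0,0,-0.212,1]' 
python3 - <<'E'
from h import *
goto([491,227,250],-0.155+np.pi)
E
```

```text
time_s: 0.9
ee_pos: [476.2, 243.3, 249.9]
ee_rot: [-3.142, -0.001, 2.986]
contact_force: [0.6, 1.0, -0.3]
opening: 1.005
grasp_force: 0.0
shift [-0.0171 -0.0138 -0.0001] turn [-0.    -0.001 -0.001] t 0.9 F [ 0.6  1.  -0.3]
```

```bash
python3 -m creep '[-0.017,-0.014,0,0,0,0,1,-0.017,-0.014,0,0,0,0,1,-0.017,-0.014,0,0,0,0,1,-0.017,-0.014,0,0,0,0,1]' 
python3 - <<'E'
from h import *
import pickle
c=ctrl.camera_info('wrist');im=ctrl.snapshot('wrist');cv2.imwrite('pics/w1.png',im);pickle.dump(c,open('w1.pkl','wb'))
print(proj([[508,204,15],[575,244.6,27],[562.6,165,27]],c), -np.array(c['R']).T@c['t'])
E
```

```text
time_s: 1.3
ee_pos: [489.0, 229.4, 249.9]
ee_rot: [3.142, -0.001, 2.987]
contact_force: [-0.4, -0.4, -0.2]
opening: 1.003
grasp_force: 0.0
[[300.33498709 225.30146767]
 [345.57644645 279.81579372]
 [273.75592055 279.75673052]] [414.2282138  241.86113705 392.89299288]
```

View pics/w1.png

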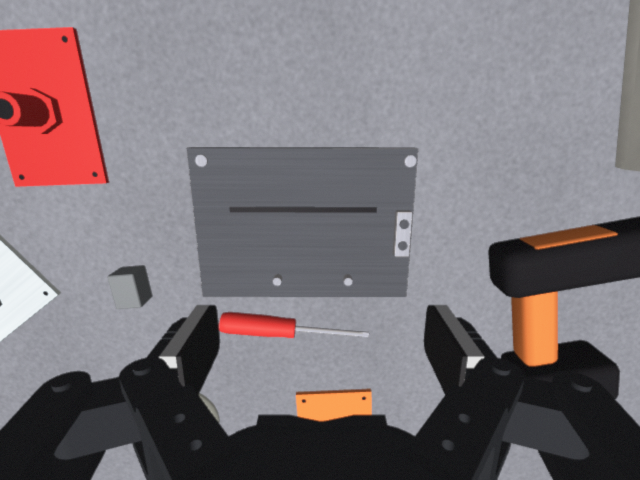

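The wrist view shows the whole jig: dowels at (277,282) and (348,282), end stop at (403,235), base corners at (188,149), (417,149), (407,296) and (203,296). I'll refine these with masks.

```bash
python3 - <<'E'
from h import *
import pickle
im=cv2.imread('pics/w1.png');c=pickle.load(open('w1.pkl','rb'));g=cv2.cvtColor(im,cv2.COLOR_BGR2GRAY)
m=((g>140)*255).astype(np.uint8)
n,l,st,ce=cv2.connectedComponentsWithStats(m[150:294,205:414])
for s,q in zip(st[1:],ce[1:]):
    if 20<s[4]<3000: print('blob',s,q+[205,150],cast(q+[205,150],27,c)[0,:2])
b=cv2.inRange(g,70,125);b=cv2.morphologyEx(b,cv2.MORPH_OPEN,np.ones((5,5)));b=cv2.morphologyEx(b,cv2.MORPH_CLOSE,np.ones((15,15)))
cs,_=cv2.findContours(b,cv2.RETR_EXTERNAL,cv2.CHAIN_APPROX_NONE)
k=max(cs,key=lambda q:cv2.pointPolygonTest(q,(300,240),True))
print(cv2.boundingRect(k));print('jig',cv2.minAreaRect(cast(k[:,0],15,c)[:,:2].astype(np.float32)))
print(g[235,385:415],g[282,268:288],g[200,180:205])
E
```

```text
blob [200   5   9  12  96] [409.25       160.69791667] [455.36839248 325.63675119]
blob [190  62  19  82 834] [405.8381295  244.83693046] [544.180214   314.81811409]
blob [ 68 128   8   8  56] [276.5 281.5] [565.15564583 167.63813718]
blob [139 128   9   8  54] [347.64814815 281.53703704] [577.43335379 246.62190437]
(163, 147, 254, 209)
jig ((545.0994873046875, 172.61520385742188), (296.7150573730469, 250.02247619628906), 81.20085906982422)
[103 102 103 102 102 102 102 102 100  97 134 198 201 200 201 199 199 197
 199 200 196 194 192 192 187 151 128 152 151 151] [103 102 105 106 127 176 195 198 197 194 196 196 182 130 107 103 103 105
 103 104] [152 154 152 154 153 156 159 159 160 158 156 147 123 106 103 103 102 103
 103 103 104 101 102 101 103]
```

```bash
python3 - <<'E'
from h import *
goto([539,-191.7,180],np.radians(207.2))
E
```

```text
shift [-0.1141 -0.4087  0.0699] turn [ 0.    -0.001 -0.629] t 1.35 F [ 0.1 -0.1 -0.1]
```

```bash
python3 -m creep '[-0.114,-0.409,0.03,0,0,-0.629,1,-0.114,-0.409,0.03,0,0,-0.629,1,-0.114,-0.409,0.03,0,0,-0.629,1,-0.114,-0.409,0.03,0,0,-0.629,1,-0.114,-0.409,0.07,0,0,-0.629,1,-0.114,-0.409,0.07,0,0,-0.629,1,-0.114,-0.409,0.07,0,0,-0.629,1,-0.114,-0.409,0.07,0,0,-0.629,1]' 
python3 - <<'E'
from h import *
goto([539,-191.7,180],np.radians(207.2))
E
```

```text
time_s: 2.15
ee_pos: [533.4, -142.7, 191.9]
ee_rot: [-3.142, 0.001, -2.666]
contact_force: [0.3, 0.2, 0.7]
opening: 1.004
grasp_force: 0.0
shift [ 0.0175 -0.0462  0.0119] turn [-0.     0.001  0.001] t 2.15 F [0.3 0.2 0.7]
```

```bash
python3 -m creep '[0.0175,-0.046,0.012,0,0,0,1,0.0175,-0.046,0.012,0,0,0,1,0.0175,-0.046,0.012,0,0,0,1,0.0175,-0.046,0.012,0,0,0,1,0.0175,-0.046,0.012,0,0,0,1]' 
python3 - <<'E'
from h import *
import pickle
c=ctrl.camera_info('wrist');im=ctrl.snapshot('wrist');cv2.imwrite('pics/w2.png',im);pickle.dump(c,open('w2.pkl','wb'))
print(ctrl.state()['ee_pos'],proj([[539,-191.7,52],[539,-191.7,6]],c))
m=(cv2.cvtColor(im,cv2.COLOR_BGR2GRAY)>170).astype(np.uint8)*255
print(rectof(m,6,c,tuple(map(float,proj([[530,-170,6]],c)[0]))))
E
```

```text
time_s: 2.65
ee_pos: [539.1, -189.2, 180.7]
ee_rot: [-3.141, 0.001, -2.666]
contact_force: [0.2, 0.7, 0.0]
opening: 0.997
grasp_force: 0.0
[ 539.14270024 -189.4021971   180.71993706] [[317.78833098 229.10682865]
 [318.26999081 215.89531106]]
((540.3701782226562, -189.58616638183594), (100.30108642578125, 150.51336669921875), 27.611509323120117)
```

View pics/w2.png

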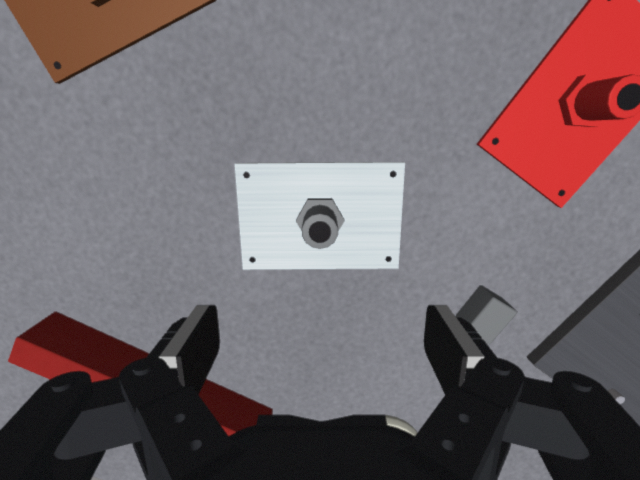

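The plate is centred between the open fingers at (320,216), with the gland top at (320,232). The terminal block at (490,310) is clear of the descent.

```bash
python3 - <<'E'
from h import *
import pickle
c=pickle.load(open('w2.pkl','rb'))
print(cast([(320,232)],52,c))
goto([540.4,-189.6,19],np.radians(207.6))
E
```

```text
[[ 540.31886614 -189.03940298   52.        ]]
shift [-0.0009 -0.0007  0.1617] turn [-0.     0.001 -0.006] t 2.7 F [0.3 0.9 0.3]
```

```bash
python3 -m creep '[-0.001,-0.001,0.05,0,0,-0.006,1,-0.001,-0.001,0.1,0,0,-0.006,1,-0.001,-0.001,0.14,0,0,-0.006,1,-0.001,-0.001,0.161,0,0,-0.006,1,-0.001,-0.001,0.161,0,0,-0.006,1,-0.001,-0.001,0.161,0,0,-0.006,1]' 60 && python3 -m creep '[0,0,0,0,0,0,-1,0,0,0,0,0,0,-1,0,0,0,0,0,0,-1,0,0,0,0,0,0,-1,0,0,0,0,0,0,-1,0,0,0,0,0,0,-1,0,0,0,0,0,0,-1,0,0,0,0,0,0,-1]' 60
```

```text
time_s: 3.3
ee_pos: [540.6, -190.9, 19.8]
ee_rot: [-3.141, 0.0, -2.661]
contact_force: [-0.2, 0.3, 0.5]
opening: 1.0
grasp_force: 0.0
time_s: 4.1
ee_pos: [540.7, -191.2, 20.3]
ee_rot: [3.142, 0.002, -2.662]
contact_force: [-1.3, 2.3, 5.8]
opening: 0.332
grasp_force: 59.5
```

```bash
python3 -m creep '[0,0,-0.03,0,0,0,-1,0,0,-0.06,0,0,0,-1,0,0,-0.06,0,0,0,-1,0,0,-0.06,0,0,0,-1]' && python3 - <<'E'
from h import *
import pickle
a=np.arctan2(246.62-167.64,577.43-565.16)-np.pi/2
Rj=np.array([[np.cos(a),-np.sin(a)],[np.sin(a),np.cos(a)]]);o=np.array([571.3,207.13])-Rj@[60,10]
pickle.dump((a,o),open('jig.pkl','wb'));print(a,o)
goto([*(o+Rj@[-3,8]),80],a+np.pi)
c=ctrl.camera_info('wrist');im=ctrl.snapshot('wrist');cv2.imwrite('pics/w3.png',im)
m=(cv2.cvtColor(im,cv2.COLOR_BGR2GRAY)>170).astype(np.uint8)*255
s=ctrl.state();z=s['ee_pos'][2]-20.3+6
print(z,s['ee_pos'],rectof(m,z,c,tuple(map(float,proj([[530,-170,z]],c)[0]))))
E
```

```text
time_s: 4.5
ee_pos: [540.1, -191.6, 78.4]
ee_rot: [-3.142, 0.0, -2.662]
contact_force: [-0.4, 0.1, -5.9]
opening: 0.333
grasp_force: 61.6
-0.15412372044767086 [510.47607145 206.45939163]
shift [-0.1595  0.3752 -0.0016] turn [-0.     0.     0.633] t 4.5 F [-0.4  0.1 -5.9]
63.0092432915211 [ 538.98589816 -191.09859092   77.30924329] ((533.2881469726562, -194.41415405273438), (84.08013153076172, 151.397216796875), 27.701030731201172)
```

```bash
python3 -m creep '[-0.0,0.0,-0.04,0,0,0,-1,-0.16,0.375,-0.04,0,0,0.633,-1,-0.16,0.375,-0.04,0,0,0.633,-1,-0.16,0.375,-0.04,0,0,0.633,-1,-0.16,0.375,-0.04,0,0,0.633,-1,-0.16,0.375,-0.04,0,0,0.633,-1,-0.16,0.375,-0.04,0,0,0.633,-1,-0.16,0.375,-0.04,0,0,0.633,-1]' && python3 - <<'E'
from h import *
import pickle
a,o=pickle.load(open('jig.pkl','rb'));Rj=np.array([[np.cos(a),-np.sin(a)],[np.sin(a),np.cos(a)]])
goto([*(o+Rj@[-3,8]),100],a+np.pi)
E
```

```text
time_s: 5.35
ee_pos: [512.4, 145.5, 116.6]
ee_rot: [-3.14, -0.004, 2.987]
contact_force: [1.7, -0.1, -6.5]
opening: 0.336
grasp_force: 62.0
shift [0.0142 0.068  0.0165] turn [-0.001 -0.004 -0.   ] t 5.35 F [ 1.7 -0.1 -6.5]
```

```bash
python3 -m creep '[0.014,0.067,0.016,0,0,0,-1,0.014,0.067,0.016,0,0,0,-1,0.014,0.067,0.016,0,0,0,-1,0.014,0.067,0.016,0,0,0,-1,0.014,0.067,0.016,0,0,0,-1,0.014,0.067,0.016,0,0,0,-1]' && python3 - <<'E'
from h import *
import pickle
a,o=pickle.load(open('jig.pkl','rb'));Rj=np.array([[np.cos(a),-np.sin(a)],[np.sin(a),np.cos(a)]])
goto([*(o+Rj@[-3,8]),37],a+np.pi)
c=ctrl.camera_info('wrist');im=ctrl.snapshot('wrist');cv2.imwrite('pics/w4.png',im)
s=ctrl.state();print('in jig',Rj.T@(s['ee_pos'][:2]-o),s['ee_pos'])
E
```

```text
time_s: 5.95
ee_pos: [511.2, 211.1, 102.8]
ee_rot: [-3.141, -0.001, 2.986]
contact_force: [-1.0, -0.4, -5.7]
opening: 0.333
grasp_force: 62.3
shift [0.003  0.0034 0.0658] turn [-0.    -0.001 -0.002] t 5.95 F [-1.  -0.4 -5.7]
in jig [0.18860331 4.7937788 ] [511.39835257 211.16739376 103.01721894]
```

View pics/w4.png

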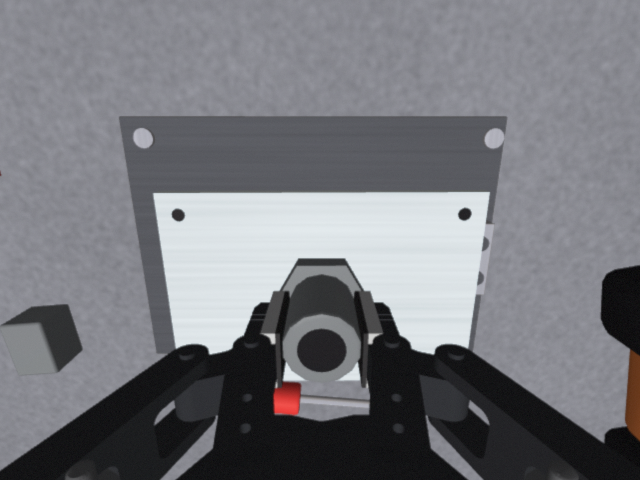

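The plate is held square over the jig. The end stop shows at (487,258), beyond the plate's right end, and the screwdriver at (320,400) is clear. Next I descend.

```bash
python3 -m creep '[0.003,0.002,0.02,0,0,-0.002,-1,0.003,0.003,0.04,0,0,-0.002,-1,0.003,0.003,0.055,0,0,-0.002,-1,0.003,0.003,0.062,0,0,-0.002,-1,0.003,0.003,0.062,0,0,-0.002,-1,0.003,0.003,0.062,0,0,-0.002,-1]' && python3 - <<'E'
from h import *
import pickle
a,o=pickle.load(open('jig.pkl','rb'));Rj=np.array([[np.cos(a),-np.sin(a)],[np.sin(a),np.cos(a)]])
goto([*(o+Rj@[-3,8]),35.3],a+np.pi)
s=ctrl.state();print('in jig',Rj.T@(s['ee_pos'][:2]-o))
E
```

```text
time_s: 6.6
ee_pos: [509.4, 215.6, 41.8]
ee_rot: [3.141, 0.001, 2.989]
contact_force: [0.8, -0.4, -6.0]
opening: 0.331
grasp_force: 62.4
shift [ 0.0006 -0.0008  0.0065] turn [0.001 0.001 0.002] t 6.6 F [ 0.8 -0.4 -6. ]
in jig [-2.45672209  8.82340062]
```

```bash
python3 -m creep '[0,0,0.003,0,0,0,-1,0,0,0.005,0,0,0,-1,0,0,0.005,0,0,0,-1,0,0,0.005,0,0,0,-1]' && python3 -m creep '[0,0,0.001,0,0,0,-1,0,0,0.001,0,0,0,-1,0,0,0.001,0,0,0,-1]'
```

```text
time_s: 7.0
ee_pos: [508.8, 215.8, 36.3]
ee_rot: [3.141, 0.0, 2.99]
contact_force: [-0.3, 0.3, -6.5]
opening: 0.33
grasp_force: 62.4
time_s: 7.3
ee_pos: [508.9, 215.8, 35.3]
ee_rot: [3.141, 0.0, 2.99]
contact_force: [-0.8, 0.2, -3.9]
opening: 0.333
grasp_force: 62.9
```

```bash
python3 -m creep '[0,0,0.0007,0,0,0,-1,0,0,0.0007,0,0,0,-1,0,0,0.0007,0,0,0,-1]'
```

```text
time_s: 7.6
ee_pos: [509.0, 215.9, 35.3]
ee_rot: [3.141, 0.001, 2.99]
contact_force: [-3.2, -0.0, 6.9]
opening: 0.328
grasp_force: 63.3
```

```bash
python3 -m creep '[-0.001,0,-0.0002,0,0,0,-1,-0.002,0,-0.0002,0,0,0,-1,-0.003,0,-0.0002,0,0,0,-1,-0.004,0,-0.0002,0,0,0,-1,-0.0045,0,-0.0002,0,0,0,-1,-0.0045,0,-0.0002,0,0,0,-1]'; cat >> h.py <<'E'
def rep():
    import pickle
    a,o=pickle.load(open('jig.pkl','rb'));Rj=np.array([[np.cos(a),-np.sin(a)],[np.sin(a),np.cos(a)]]);s=ctrl.state();f=s['contact_force']
    print('jig xy',np.round(Rj.T@(s['ee_pos'][:2]-o),2),'yaw-a',round(np.pi-a*-1-s['ee_rot'][2]%6.2832,4) if 0 else round((s['ee_rot'][2]-np.pi-a+np.pi)%(2*np.pi)-np.pi,4),'F jig',np.round(Rj.T@f[:2],1),round(f[2],1),'M',np.round(s['wrist_torque'],2),s['time_s'])
E
python3 -c "from h import *;rep()"
```

```text
time_s: 8.2
ee_pos: [508.9, 215.8, 35.2]
ee_rot: [3.141, -0.007, 2.991]
contact_force: [-14.0, 1.3, 16.0]
opening: 0.332
grasp_force: 64.7
jig xy [-3.    9.03] yaw-a 0.0035 F jig [-14.1  -0.9] 16.0 M [ 0.18  2.42 -0.1 ] 8.2
```

The plate is stuck by friction, with about 22 N bearing on the base. I'll unload it vertically; the wound-up travel of 4.5 mm is less than the gap.

```bash
python3 -m creep '[0,0,-0.0003,0,0,0,-1,0,0,-0.0006,0,0,0,-1,0,0,-0.0006,0,0,0,-1]';python3 -c "from h import *;rep()"
```

```text
time_s: 8.5
ee_pos: [510.3, 215.6, 35.3]
ee_rot: [3.141, -0.005, 2.991]
contact_force: [-8.5, 2.0, 7.3]
opening: 0.334
grasp_force: 63.7
jig xy [-1.59  9.01] yaw-a 0.0033 F jig [-8.7  0.6] 7.3 M [0.19 1.51 0.04] 8.5
```

```bash
python3 -m creep '[0,0,-0.0002,0,0,0,-1,0,0,-0.0004,0,0,0,-1,0,0,-0.0004,0,0,0,-1]';python3 -c "from h import *;rep()"
```

```text
time_s: 8.8
ee_pos: [511.7, 215.4, 35.3]
ee_rot: [3.141, -0.003, 2.99]
contact_force: [-3.6, 0.5, 1.1]
opening: 0.334
grasp_force: 63.1
jig xy [-0.2   9.01] yaw-a 0.003 F jig [-3.6 -0.1] 1.1 M [0.29 0.77 0.08] 8.8
```

```bash
python3 -m creep '[-0.001,0,-0.0001,0,0,0,-1,-0.002,0,-0.0001,0,0,0,-1,-0.003,0,-0.0001,0,0,0,-1,-0.003,0,-0.0001,0,0,0,-1,-0.003,0,-0.0001,0,0,0,-1]';python3 -c "from h import *;rep()"
```

```text
time_s: 9.3
ee_pos: [516.5, 214.5, 35.5]
ee_rot: [-3.142, 0.0, 2.989]
contact_force: [-1.3, 0.1, -6.2]
opening: 0.332
grasp_force: 62.5
jig xy [4.74 8.87] yaw-a 0.002 F jig [-1.3 -0.1] -6.2 M [ 0.13  0.04 -0.01] 9.3
```

```bash
python3 -m creep '[-0.001,0,0,0,0,0,-1,-0.0015,0,0,0,0,0,-1,-0.0015,0,0,0,0,0,-1]';python3 -c "from h import *;rep()"
```

```text
time_s: 9.6
ee_pos: [516.6, 214.4, 35.5]
ee_rot: [3.142, -0.002, 2.99]
contact_force: [-3.9, 1.3, -3.3]
opening: 0.331
grasp_force: 62.6
jig xy [4.85 8.82] yaw-a 0.0025 F jig [-4.1  0.7] -3.3 M [ 0.28  0.86 -0.03] 9.6
```

```bash
python3 -m creep '[-0.001,0,0,0,0,0,-1,-0.002,0,0,0,0,0,-1,-0.002,0,0,0,0,0,-1,-0.002,0,0,0,0,0,-1]';python3 -c "from h import *;rep()"
```

```text
time_s: 10.0
ee_pos: [516.8, 214.4, 35.5]
ee_rot: [3.141, -0.005, 2.99]
contact_force: [-8.8, 2.1, 1.1]
opening: 0.334
grasp_force: 63.2
jig xy [5.06 8.84] yaw-a 0.0029 F jig [-9.1  0.8] 1.1 M [ 0.41  1.69 -0.1 ] 10.0
```

```bash
python3 -m creep '[-0.001,0,-0.0002,0,0,0,-1,-0.0015,0,-0.0003,0,0,0,-1,-0.0015,0,-0.0003,0,0,0,-1,-0.0015,0,-0.0003,0,0,0,-1,-0.0015,0,-0.0003,0,0,0,-1]';python3 - <<'E'
from h import *
rep()
c=ctrl.camera_info('wrist');im=ctrl.snapshot('wrist');cv2.imwrite('pics/w5.png',im)
g=cv2.cvtColor(im,cv2.COLOR_BGR2GRAY);m=(g>190).astype(np.uint8)*255
import pickle;a,o=pickle.load(open('jig.pkl','rb'))
cs,_=cv2.findContours(m,cv2.RETR_EXTERNAL,cv2.CHAIN_APPROX_NONE);k=max(cs,key=cv2.contourArea)
P=cast(k[:,0],21,c)[:,:2]-o
Rj=np.array([[np.cos(a),-np.sin(a)],[np.sin(a),np.cos(a)]]);Q=P@Rj
print(Q.min(0),Q.max(0))
e=Q[(Q[:,0]<Q[:,0].min()+3)&(abs(Q[:,1]-9)<60)];print('edge slope',np.polyfit(e[:,1],e[:,0],1))
E
```

```text
time_s: 10.5
ee_pos: [516.9, 214.4, 35.6]
ee_rot: [3.141, -0.007, 2.991]
contact_force: [-11.6, 3.6, 3.3]
opening: 0.331
grasp_force: 63.4
jig xy [5.14 8.84] yaw-a 0.0032 F jig [-12.    1.8] 3.3 M [ 0.55  2.19 -0.16] 10.5
[-45.30490733 -65.93137411] [38.65127857 85.17118791]
edge slope [-9.31742226e-03 -4.46421555e+01]
```

View pics/w5.png

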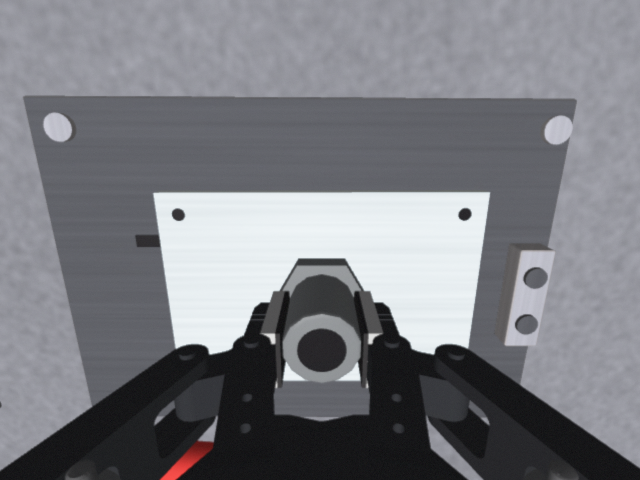

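The plate's far edge is level (row 192) while the jig edge runs (25,96) to (575,100). The plate is turned about 0.008 rad and probably sits only on dowel_a. I'll turn the wrist to close dowel_b.

```bash
cat >> h.py <<'E'
def edges():
    "plate end, and slopes of plate and jig -x edges in the jig frame, from the wrist picture"
    import pickle
    a,o=pickle.load(open('jig.pkl','rb'));Rj=np.array([[np.cos(a),-np.sin(a)],[np.sin(a),np.cos(a)]])
    c=ctrl.camera_info('wrist');g=cv2.cvtColor(ctrl.snapshot('wrist'),cv2.COLOR_BGR2GRAY).astype(float)
    d=cv2.GaussianBlur(g,(1,5),0)
    def line(cols,lo,hi,lev,rising,z):
        pts=[]
        for u in cols:
            q=d[lo:hi,u];b=np.flatnonzero((q[:-1]<lev)&(q[1:]>=lev) if rising else (q[:-1]>=lev)&(q[1:]<lev))
            if len(b): i=b[0];pts.append((u,lo+i+(lev-q[i])/(q[i+1]-q[i])))
        Q=(cast(pts,z,c)[:,:2]-o)@Rj;p=np.polyfit(Q[:,1],Q[:,0],1);r=Q[:,0]-np.polyval(p,Q[:,1])
        p=np.polyfit(Q[abs(r)<.5,1],Q[abs(r)<.5,0],1);return p
    P=line(range(200,450),160,230,160,True,21);J=line(range(100,520),70,120,128,False,15)
    print('plate',P,'jig',J,'relative turn',J[0]-P[0],'width',P[1]-J[1])
E
python3 -c "from h import *;edges()"
python3 -m creep '[0,0,0,0,0,0.004,-1,0,0,0,0,0,0.008,-1,0,0,0,0,0,0.008,-1,0,0,0,0,0,0.008,-1]';python3 -c "from h import *;rep();edges()"
```

```text
plate [-5.21456553e-03 -4.51239970e+01] jig [ 1.23297337e-03 -8.53576843e+01] relative turn 0.006447538901650111 width 40.23368733281298
time_s: 11.0
ee_pos: [517.2, 214.6, 35.6]
ee_rot: [3.141, -0.007, 2.983]
contact_force: [-10.9, 3.6, 3.5]
opening: 0.333
grasp_force: 63.3
jig xy [5.36 9.07] yaw-a -0.0043 F jig [-11.3   1.8] 3.5 M [0.61 2.08 0.02] 11.0
plate [-2.50508375e-04 -4.49657424e+01] jig [ 5.81344923e-04 -8.53452599e+01] relative turn 0.0008318532982496706 width 40.3795174920743
```

```bash
python3 -m creep '[-0.0005,0,0,0,0,0.004,-1,-0.001,0,0,0,0,0.005,-1,-0.001,0,0,0,0,0.005,-1,-0.001,0,0,0,0,0.005,-1,-0.001,0,0,0,0,0.005,-1]';python3 -c "from h import *;rep();edges()"
```

```text
time_s: 11.55
ee_pos: [517.2, 214.7, 35.7]
ee_rot: [3.141, -0.008, 2.979]
contact_force: [-12.9, 3.8, 5.0]
opening: 0.332
grasp_force: 63.5
jig xy [5.42 9.14] yaw-a -0.0083 F jig [-13.4   1.7] 5.0 M [0.66 2.51 0.28] 11.55
plate [ 9.60203711e-04 -4.49393684e+01] jig [ 1.22964692e-03 -8.53455932e+01] relative turn 0.00026944321359844195 width 40.406224772441156
```

```bash
python3 -m creep '[0,0,0,0,0,-0.002,-1,0,0,0,0,0,-0.002,-1,0,0,0,0,0,-0.002,-1,0,0,0,0,0,-0.002,-1,0,0,0,0,0,-0.002,-1]';python3 -c "from h import *;rep();edges()"
```

```text
time_s: 12.1
ee_pos: [517.2, 214.6, 35.7]
ee_rot: [3.141, -0.008, 2.981]
contact_force: [-12.5, 4.4, 5.3]
opening: 0.334
grasp_force: 63.5
jig xy [5.43 9.11] yaw-a -0.0067 F jig [-13.    2.5] 5.3 M [0.69 2.49 0.1 ] 12.1
plate [ 8.20306645e-04 -4.49380745e+01] jig [ 1.30259738e-03 -8.53526474e+01] relative turn 0.00048229073565899153 width 40.4145729702996
```

Both dowels bear: the plate stayed put when the wrist turned further. I'll ease the push slightly and slide along +y.

```bash
python3 -m creep '[0.001,0,0,0,0,0,-1,0.0015,0.002,0,0,0,0,-1,0.0015,0.004,0,0,0,0,-1,0.0015,0.006,0,0,0,0,-1,0.0015,0.008,0,0,0,0,-1,0.0015,0.010,0,0,0,0,-1,0.0015,0.010,0,0,0,0,-1,0.0015,0.010,0,0,0,0,-1]';python3 -c "from h import *;rep();edges()"
```

```text
time_s: 12.95
ee_pos: [517.4, 218.5, 35.8]
ee_rot: [-3.13, -0.006, 2.976]
contact_force: [-14.5, -13.8, 10.3]
opening: 0.328
grasp_force: 64.2
jig xy [ 5.03 13.02] yaw-a -0.0112 F jig [-12.2 -15.9] 10.3 M [-2.13  2.37 -0.2 ] 12.95
plate [ 8.73146493e-03 -4.52517321e+01] jig [ 1.17921678e-03 -8.53556542e+01] relative turn -0.007552248149177732 width 40.103922086936585
```

```bash
python3 -m creep '[0.0005,0,-0.0003,0,0,0,-1,0.001,0,-0.0006,0,0,-0.002,-1,0.0015,0,-0.0009,0,0,-0.003,-1,0.0015,0,-0.0009,0,0,-0.003,-1]';python3 -c "from h import *;rep();edges()"
```

```text
time_s: 13.4
ee_pos: [518.2, 221.7, 36.0]
ee_rot: [-3.137, -0.004, 2.981]
contact_force: [-5.8, -4.2, -3.3]
opening: 0.331
grasp_force: 62.5
jig xy [ 5.28 16.29] yaw-a -0.0068 F jig [-5.1 -5. ] -3.3 M [-0.78  1.22 -0.11] 13.4
plate [ 3.80918649e-03 -4.50589934e+01] jig [ 1.23457127e-03 -8.53576432e+01] relative turn -0.0025746152173617633 width 40.29864977826331
```

```bash
python3 -m creep '[0,0.001,0,0,0,0,-1,0,0.002,0,0,0,0,-1,0,0.003,0,0,0,0,-1,0,0.004,0,0,0,0,-1,0,0.005,0,0,0,0,-1,0,0.005,0,0,0,0,-1]';python3 -c "from h import *;rep();edges()"
```

```text
time_s: 14.05
ee_pos: [518.9, 226.4, 36.0]
ee_rot: [-3.136, -0.004, 2.981]
contact_force: [-6.7, -4.4, -2.7]
opening: 0.332
grasp_force: 62.9
jig xy [ 5.27 20.99] yaw-a -0.0069 F jig [-5.9 -5.3] -2.7 M [-0.95  1.19 -0.1 ] 14.05
plate [ 4.35363810e-03 -4.50650105e+01] jig [ 1.19800097e-03 -8.53713859e+01] relative turn -0.003155637137663492 width 40.30637534653692
```

Sliding smoothly, with about 4 mm to go.

```bash
python3 -m creep '[0,0.001,0,0,0,0,-1,0,0.002,0,0,0,0,-1,0,0.003,0,0,0,0,-1,0,0.003,0,0,0,0,-1]';python3 -c "from h import *;rep()"; python3 -m creep '[0,0.0007,0,0,0,0,-1,0,0.0014,0,0,0,0,-1,0,0.0014,0,0,0,0,-1]';python3 -c "from h import *;rep()"
```

```text
time_s: 14.5
ee_pos: [519.3, 229.4, 35.9]
ee_rot: [-3.136, -0.004, 2.981]
contact_force: [-6.6, -5.6, -2.2]
opening: 0.335
grasp_force: 62.9
jig xy [ 5.24 23.98] yaw-a -0.0069 F jig [-5.6 -6.5] -2.2 M [-0.95  1.21 -0.17] 14.5
time_s: 14.8
ee_pos: [519.4, 229.7, 36.0]
ee_rot: [-3.133, -0.004, 2.98]
contact_force: [-7.7, -9.5, -1.0]
opening: 0.334
grasp_force: 63.2
jig xy [ 5.25 24.3 ] yaw-a -0.0073 F jig [ -6.1 -10.6] -1.0 M [-1.51  1.36 -0.1 ] 14.8
```

```bash
python3 -m creep '[0,0.0007,0,0,0,0,-1,0,0.0014,0,0,0,0,-1,0,0.0014,0,0,0,0,-1]';python3 -c "from h import *;rep();edges()"
```

```text
time_s: 15.1
ee_pos: [519.4, 229.7, 36.1]
ee_rot: [-3.131, -0.003, 2.979]
contact_force: [-7.9, -12.3, 2.3]
opening: 0.333
grasp_force: 63.5
jig xy [ 5.23 24.36] yaw-a -0.008 F jig [ -5.9 -13.4] 2.3 M [-2.1   1.47 -0.06] 15.1
plate [ 5.19433622e-03 -4.50742632e+01] jig [ 1.44591284e-03 -8.53972383e+01] relative turn -0.003748423382055439 width 40.32297512468692
```

```bash
python3 -m creep '[0,0,0,0,0,0,-1,0,0,0,0,0,0,-1,0,0,0,0,0,0,-1,0.0005,-0.001,0,0,0,0,-1,0.001,-0.002,0,0,0,0,-1,0.001,-0.002,0,0,0,0,-1]';python3 -c "from h import *;rep()"
```

```text
time_s: 15.75
ee_pos: [519.3, 229.7, 36.0]
ee_rot: [-3.135, -0.002, 2.98]
contact_force: [-3.3, -6.2, -3.1]
opening: 0.335
grasp_force: 62.4
jig xy [ 5.2 24.3] yaw-a -0.0075 F jig [-2.3 -6.7] -3.1 M [-1.27  0.89 -0.09] 15.75
```

```bash
python3 -m creep '[0,0,0,0,0,0,0,0,0,0,0,0,0,0,0,0,0,0,0,0,0.4,0,0,0,0,0,0,1,0,0,0,0,0,0,1,0,0,0,0,0,0,1,0,0,0,0,0,0,1]' 20;python3 - <<'E'
from h import *
rep();edges();cv2.imwrite('pics/w6.png',ctrl.snapshot('wrist'))
E
```

```text
time_s: 16.45
ee_pos: [521.3, 233.0, 37.0]
ee_rot: [3.141, 0.0, 2.982]
contact_force: [0.3, 0.1, 0.3]
opening: 0.996
grasp_force: 0.0
jig xy [ 6.58 27.86] yaw-a -0.0055 F jig [0.3 0.1] 0.3 M [-0.03  0.02 -0.05] 16.45
plate [ 5.19656078e-03 -4.52674244e+01] jig [ 1.61147974e-03 -8.56842125e+01] relative turn -0.003585081034088427 width 40.41678816041086
```

View pics/w6.png

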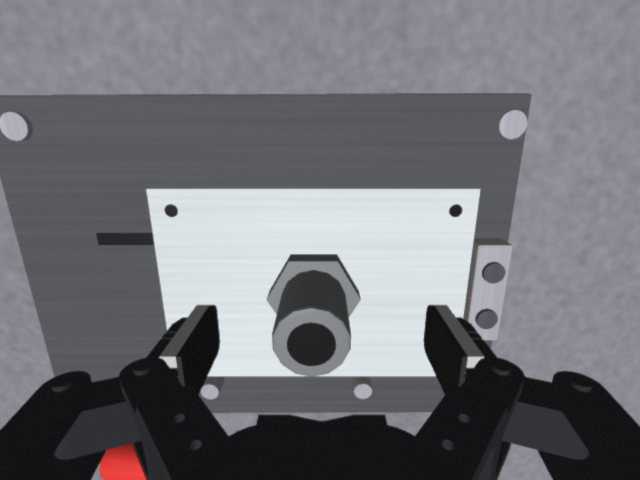

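The plate is free: its right end is against the stop (about (474,270)) and its long edge on both dowels at (210,391) and (363,391). I retract and hand in.

```bash
python3 -m creep '[0,0,-0.02,0,0,0,1,0,0,-0.05,0,0,0,1,0,0,-0.09,0,0,0,1,0,0,-0.12,0,0,0,1,0,0,-0.12,0,0,0,1,0,0,-0.12,0,0,0,1]' && python3 - <<'E'
from h import *
import pickle
a,o=pickle.load(open('jig.pkl','rb'));Rj=np.array([[np.cos(a),-np.sin(a)],[np.sin(a),np.cos(a)]])
c=ctrl.camera_info('wrist');im=ctrl.snapshot('wrist');cv2.imwrite('pics/w7.png',im)
m=(cv2.cvtColor(im,cv2.COLOR_BGR2GRAY)>205).astype(np.uint8)*255
h=o+Rj@[5,25];r=rectof(m,21,c,tuple(map(float,proj([[*(h+Rj@[-30,0]),21]],c)[0])))
print(r,'rel home',Rj.T@(np.array(r[0])-h));print(ctrl.job_done())
E
```

```text
time_s: 17.15
ee_pos: [521.8, 233.1, 157.5]
ee_rot: [3.141, 0.002, 2.982]
contact_force: [0.2, -0.4, -0.3]
opening: 1.0
grasp_force: 0.0
((518.8370971679688, 230.27688598632812), (149.34915161132812, 98.48624420166016), 80.8675765991211) rel home [-0.39440743 -0.18129122]
the job is handed in; nothing more can be done
None
```

The job is handed in. The gland plate lies released in the jig, flush on both dowels and against the end stop, and my last picture put it about 0.4 mm across and 0.2 mm along from home; no verdict came back.

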